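# Move the die caddy to the locking hooks

### The job

Lift the hanging die caddy off the open hooks and hang it on the hooded hooks without ever setting it down on the bench, keeping it level so that the dies stay in it. Rest its bar on the flat part of the hooded arms, slide it back under the hoods by feel until it stops, let it down into the pockets and let go; work gently, never pushing it against either rack with more than 25 N, and leave the spray can, hammer and cup where they are.

Things in the scene. Friction and masses are not known exactly. Their poses are not given: they have to be found in the camera images.
- caddy: Aluminium tray, 0.3-0.5 kg, hanging from a round steel bar 10 mm thick, 160 mm long. Origin: the bar's middle; y along the bar, z up. Straps at y = +-49.5 mm (3 mm thick, 20 mm wide in x) run down to the tray: 80 (x) by 96 (y) by 35 mm high, underside 115 mm below the origin. The bar's ends lie on the rack arms and turn freely there; the tray passes between arms and posts.
- grip (a point): Grip point on the caddy, 32 mm above its origin: on a flat upright steel plate on the bar's middle, 8 mm thick in x, 44 mm wide in y, top 50 mm above the bar's centre. Pinch it from above across its thickness (fingers closing along x).
- open_rack: Rack where the caddy hangs at first: two open U hooks. Base plate 100 x 190 x 12 mm, two posts 184 mm high at y = +-66 mm. Origin: on the bench, midway between the posts, 15 mm in front of their centre line; z up; two arms (|y| = 61 to 71 mm) point along -x, towards the robot at yaw 0, open space between them. Tips end at x = -103 mm.
- open_u (a point): Middle between the two U's of the open rack (rack x = -85, y = 0, z = 175 mm), where the bar's centre lies. Each U is open upwards, 16 mm long in x, floor 170 mm and edges 184 mm above the bench: lift the caddy over 14 mm to clear them, then draw it out along -x so that the tray leaves the arms.
- hooded_rack: Rack where the caddy must go: two hooded hooks. Same base, posts, origin, axes and arm spacing as the open rack. Its two arms are one rigid pair, clamped at a reach e of 0 to 30 mm, different each time and not measured: true x = x stated for e = 0, minus e. Nothing gives. Each arm from the front: lip x = -131 to -125 mm, 190 mm high; flat from -125 to -69 mm, top at z = 180 mm; then pocket.
- landing (a point): Fixed point of the hooded rack at true x = -113, y = 0, z = 185 mm: a bar centred here lies on the flats, between lip and hood, at every reach e (6 mm to spare either way). From here the bar slides 23 to 53 mm along +x of the rack to the stop wall.
- pocket_mid (a point): Centre of the bar seated in the pockets for e = 15 mm only: true x = -77, y = 0, z = 175 mm (other reaches: up to 15 mm nearer or farther in x). For e = 0: pocket x = -69 to -55 mm, floor z = 170 mm; its rear face is a rigid stop wall; a hood (z = 196 to 202 mm) covers it forward to x = -71 mm. The bar slides in on the flat, meets the wall, drops 10 mm.
- die_1: Loose stepped round steel die, 26 mm diameter, 30 mm high, 0.05 kg, standing in the caddy's tray. Origin: centre of its underside.
- die_2: A second die of the same shape in the tray, 40 to 55 mm from the first.
- spray_can: Bystander: upright can, 54 mm diameter, 170 mm high, at the bench's far side. Origin: centre of its underside.
- hammer: Bystander: hammer 260 mm long lying on the bench near the robot. Origin: underside of the tool.
- bit_cup: Bystander: steel cup, 70 mm diameter, 70 mm high, at the right of the bench. Origin: centre of its underside.
Mind the look-alikes: they are no part of the job. Of the things like the caddy, leave any that is purple; of the rest the larger one is meant.

How it is judged:
By the outcome, as a careful person would: the job done as asked, in the order asked, and still so for the second after the job is handed in, with the robot touching nothing.
It also fails if it takes over 72 s, if anything falls off the work surface, if the arm or the gripper's body presses on something with over 40 N, if the wrist force passes 120 N, or if a joint passes its speed limit or range.

### The arm

A 6-joint arm with a two-finger parallel gripper is mounted at the origin on the work surface. World frame = base frame: x ahead of the robot, y to its left, z up, the work surface at z = 0. Lengths are in mm, angles in rad, forces in N, time in s.
With the tool pointing down it reaches from about 350 to 775 mm from the base axis. Payload 7.3 kg.
Tool frame: the origin (TCP) lies at the very end of the fingers, on their centre line; the grasp point (between the pads) lies 19 mm behind it; z points along the fingers, y is the line along which they close (so a half turn about z gives the same grasp; the last joint's range is limited). The gripper opens to 92 mm and grips with 3 to 60 N. Pads are 19 mm wide; open, the fingers measure 130 mm over their backs; the gripper's body (75 mm by 190 mm) begins 47 mm behind the grasp point.
Start: joints at [-1.407, 0.342, 1.524, -0, 1.275, -0.146], TCP at [160.079, -500.023, 190.241] pointing down, gripper open.
Joint ranges: [-2.53, 2.53], [-0.77, 2.02], [0.04, 2.7], [-1, 4.14], [0.28, 2.66], [-3.11, 3.11]. Speed limits (rad/s): [2.57, 2.57, 3.14, 3.14, 3.14, 3.14].

### API

Orientations are given as [roll, pitch, yaw] about the fixed x, y, z axes, in that order (R = Rz(yaw) Ry(pitch) Rx(roll)).
In Python, from plant import get_obs, vision, workorder gives the robot as it stands.
- The arm moves only by the shell command python3 -m pendant 'ROWS' [OPENING]. ROWS is a JSON object of lists of equal length, an entry for each row: "dp": the shift along the tool's x, y, z in m, a list of three; "rotation": the turn, a rotation vector about the tool's x, y, z in rad, a list of three. A call has 1 to 8 rows; each row is the pose to reach, as a shift and turn from the pose commanded when the call began, along the tool's axes at that moment; what a row does not reach only later rows make up. A row lasts 1/8 s, in which the tool goes at most 62.5 mm and 10.7 degrees, less where a joint would pass 70% of its speed; a pose out of reach is approached as far as the arm can. A call with a gripper value outside its range is refused whole. OPENING is the finger opening in m, from 0 to 0.0918, set as the call begins (- or left out, the last holds). The fingers move at their own pace and stop on an object; the grip force is fixed at half the most. Time passes only in rows, so rows that repeat a pose let the fingers close. It gives the time, the measured TCP pose, the force, the opening and the grip force at its end, in the units of the state.
- get_obs(): the state, without advancing time (a new reading comes with each control period).
- vision.capture(name): name is "side" or "top"; returns a dict with "pixels" (420x560x3 uint8, red, green, blue), "vfov" (degrees; the focal length in pixels is half the picture's height over the tangent of half this angle, whatever the lens; pixels are square), "cx", "cy" (the principal point, pixels), "pose" (4x4, takes a point from camera to world coordinates). Camera axes: x right, y up, looking along -z (the intrinsics and any distortion apply to the point x, -y, -z); pixel columns grow to the right and rows downward; lengths in mm; the calibration is good to about 2 mm. A picture is of the moment at which its call begins. There is no depth.
- workorder.close_job(): hands the job in; it is judged then, once.
The state is a dict: "time": time; "joint_positions": joint angles; "dq": joint speeds; "tau": joint torques, N m; "tool_pos": TCP position; "tcp_rot": TCP orientation; "contact_force": force on the tool from outside, world axes, zero at the start; "moment": the same for the moment, N m; "grip_width": finger opening in mm; "finger_force": force on a finger pad.
Only numpy, scipy, OpenCV 4.12 (cv2) and the standard library are available. Lean on these libraries where they do the work, as an engineer would, in place of code of your own. Each camera call takes 0.05 s, during which the arm holds its last target. There are 200 camera calls.

## Working session

There is one attempt and no reset: what is moved stays moved. The work goes in short steps, Python scripts to look and compute and a shell command to move; the robot and the scene stay as the last step left them, time stands still between calls to the robot, and variables do not carry over. Pictures are saved under pics/ and viewed, at most 12 in all, crops included, and the job is handed in when it is done.

```bash
ls; mkdir -p pics
python3 - <<'E'
from plant import get_obs, vision
import cv2,json,pickle
o=get_obs();print({k:o[k] for k in('time','tool_pos','tcp_rot','contact_force','grip_width')})
for n in('side','top'):
    c=vision.capture(n);pickle.dump(c,open(f'pics/{n}0.pkl','wb'));cv2.imwrite(f'pics/{n}0.png',c['pixels'][:,:,::-1])
    print(n,{k:c[k] for k in c if k!='pixels'})
E
```

```text
pics
{'time': 0.0, 'tool_pos': array([ 160.00850387, -499.54465062,  189.55068329]), 'tcp_rot': array([-3.14008865e+00, -2.10913909e-04,  3.09851161e-01]), 'contact_force': array([ 0.24295747,  0.67204074, -0.16670663]), 'grip_width': 91.80058198148531}
side {'vfov': 54.72027986530323, 'cx': 283.89154314318625, 'cy': 208.7173300739609, 'pose': array([[ 9.74697006e-01,  1.00842127e-01, -1.99490881e-01,
         3.36554807e+02],
       [-2.22313017e-01,  5.30332369e-01, -8.18122546e-01,
        -8.66914092e+02],
       [ 2.32952538e-02,  8.41771016e-01,  5.39331890e-01,
         6.46856711e+02],
       [ 0.00000000e+00,  0.00000000e+00,  0.00000000e+00,
         1.00000000e+00]])}
top {'vfov': 49.04118098789271, 'cx': 279.8874891429189, 'cy': 216.7960324139576, 'pose': array([[-6.78725853e-03,  9.95177615e-01, -9.78542183e-02,
         4.23256550e+02],
       [-9.99901153e-01, -7.95913758e-03, -1.15903835e-02,
        -1.06894378e+02],
       [-1.23133254e-02,  9.77658787e-02,  9.95133265e-01,
         1.29849280e+03],
       [ 0.00000000e+00,  0.00000000e+00,  0.00000000e+00,
         1.00000000e+00]])}
```

View pics/side0.png

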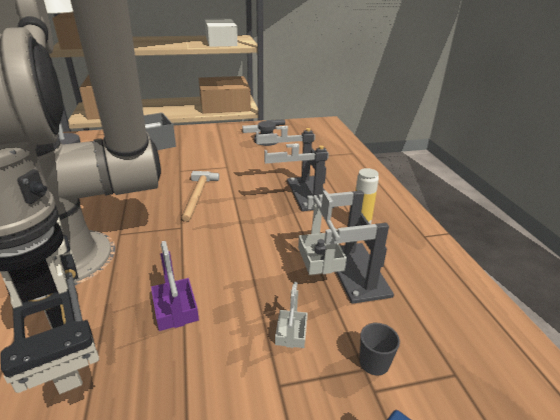

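View pics/top0.png

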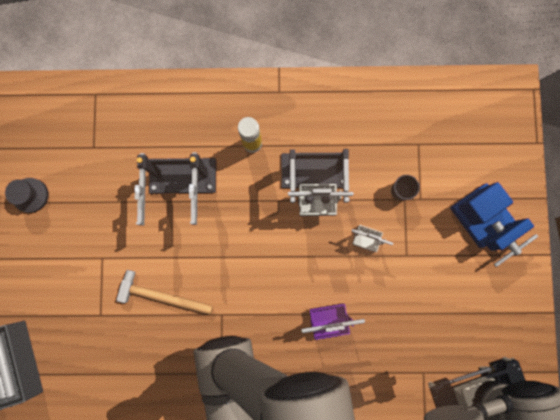

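Candidates for the caddy: purple tray (top 330,322; look-alike), small silver tray on the bench (top 368,239; smaller), and the larger silver one hanging on the rack (top 318,198; side 322,250). I choose the hanging one and check it in a close crop, along with the hooded rack (top 175,180).

Run:
```python
import cv2,numpy as np
t=cv2.imread('pics/top0.png');s=cv2.imread('pics/side0.png')
def g(im,x,y,w,h,z):return cv2.resize(im[y:y+h,x:x+w],None,fx=z,fy=z,interpolation=cv2.INTER_CUBIC)
a=g(t,120,140,250,95,3.2);cv2.imwrite('pics/c_top.png',a)
b=np.hstack([g(s,230,110,110,110,3.6),g(s,290,175,110,130,3.6)[:396]]);print(a.shape,b.shape);cv2.imwrite('pics/c_side.png',b)
```

```text
(304, 800, 3) (396, 792, 3)
```

View pics/c_top.png

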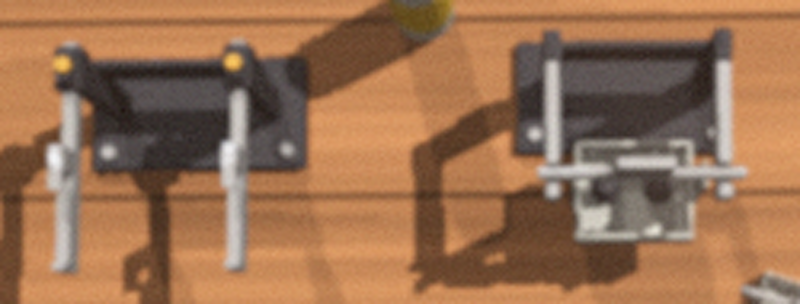

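View pics/c_side.png

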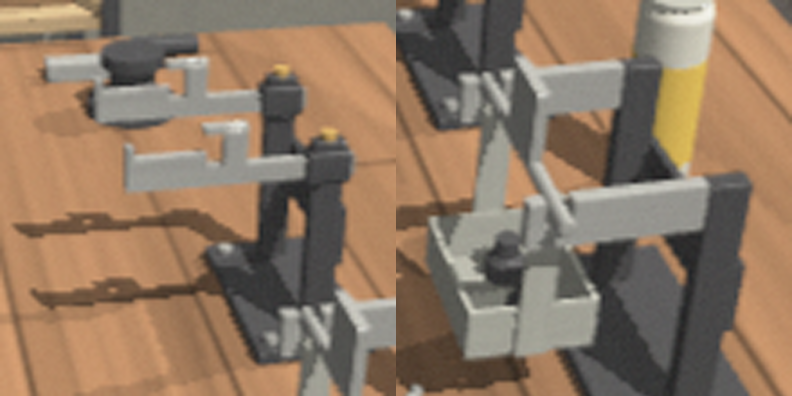

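The crops confirm it: the hanging silver caddy holds two dark dies. In the top crop its bar ends are at (541,173) and (745,172), and the hooded rack's arms run to tips at (65,270) and (235,268). The yellow knobs sit on the posts.

```bash
cat > h.py <<'E'
import numpy as np,cv2,pickle
from scipy.optimize import least_squares
def ray(c,u,v):
    f=210/np.tan(np.radians(c['vfov']/2));P=c['pose']
    return P[:3,3],P[:3,:3]@np.array([(u-c['cx'])/f,-(v-c['cy'])/f,-1.])
def onz(c,u,v,z):
    o,d=ray(c,u,v);return o+d*(z-o[2])/d[2]
def tri(a,ua,b,ub):
    A=[];B=[]
    for c,u in((a,ua),(b,ub)):
        o,d=ray(c,*u);d=d/np.linalg.norm(d);M=np.eye(3)-np.outer(d,d);A.append(M);B.append(M@o)
    x=np.linalg.lstsq(np.vstack(A),np.hstack(B),rcond=None)[0]
    return x,[np.linalg.norm(M@x-q) for M,q in zip(A,B)]
def load(n):return pickle.load(open(f'pics/{n}.pkl','rb'))
E
python3 - <<'E'
from h import *
np.set_printoptions(precision=1,suppress=True)
T,S=load('top0'),load('side0')
ct=lambda x,y:(120+(x+.5)/3.2-.5,140+(y+.5)/3.2-.5)
c1=lambda x,y:(230+(x+.5)/3.6-.5,110+(y+.5)/3.6-.5)
c2=lambda x,y:(290+(x-396+.5)/3.6-.5,175+(y+.5)/3.6-.5)
def yel(c,box):
    h=cv2.cvtColor(c['pixels'],cv2.COLOR_RGB2HSV);m=((h[...,0]>17)&(h[...,0]<28)&(h[...,1]>150)&(h[...,2]>140)).astype(np.uint8)
    n,_,st,ce=cv2.connectedComponentsWithStats(m);x,y,w,hh=box
    return [(ce[i].round(1),st[i,4]) for i in range(1,n) if x<ce[i][0]<x+w and y<ce[i][1]<y+hh and st[i,4]>2]
yt=yel(T,(120,140,90,40));ys=yel(S,(290,110,50,50));print(yt,ys)
L,R=ct(62,63),ct(233,62);sl,sr=c1(282,72),c1(330,133)
print('knobs',tri(T,L,S,sl),tri(T,R,S,sr))
for n,p in dict(RT=(305,57),RB=(305,168),LB=(93,171),boltL=(109,152),boltR=(287,150)).items():print('hood',n,onz(T,*ct(*p),12))
for n,p in dict(tipL=(65,270),tipR=(235,268)).items():print(n,onz(T,*ct(*p),188))
print('tip tri L',tri(T,ct(65,270),S,c1(98,90)),'R',tri(T,ct(235,268),S,c1(128,148)))
for n,p in dict(barL=(541,173),barR=(745,172)).items():print(n,onz(T,*ct(*p),175))
print('plate',onz(T,*ct(647,161),225), 'plate side-tri',tri(T,ct(647,161),S,c2(532,63)))
for n,p in dict(LT=(517,43),LB=(515,153),boltL=(535,134),boltR=(712,132)).items():print('open',n,onz(T,*ct(*p),12))
for n,p in dict(postL=(552,37),postR=(722,36)).items():print(n,onz(T,*ct(*p),184))
for n,p in dict(atL=(553,197),atR=(724,197)).items():print(n,onz(T,*ct(*p),182))
E
```

```text
[(array([139.1, 159.8]), np.int32(15)), (array([192.2, 159.4]), np.int32(14))] []
knobs (array([678. , 252.8, 185.9]), [np.float64(0.03803650305939771), np.float64(0.03803650305946885)]) (array([677.8, 119.9, 188.4]), [np.float64(0.9365851063096508), np.float64(0.9365851063101559)])
hood RT [721.1  91.9  12. ]
hood RB [621.2  91.2  12. ]
hood LB [620.2 279.2  12. ]
hood boltL [637.1 265.3  12. ]
hood boltR [637.5 107.3  12. ]
tipL [517.5 246.1 188. ]
tipR [518.  116.7 188. ]
tip tri L (array([518.9, 247.7, 182.7]), [np.float64(0.9877030857369604), np.float64(0.9877030857366548)]) R (array([519.1, 116.1, 190. ]), [np.float64(1.220753907545233), np.float64(1.2207539075447835)])
barL [ 590.7 -116.   175. ]
barR [ 590.1 -272.7  175. ]
plate [ 591.5 -193.6  225. ] plate side-tri (array([ 590.7, -193.1,  231.9]), [np.float64(0.3088738290723891), np.float64(0.3088738290720367)])
open LT [731.9 -96.9  12. ]
open LB [633.  -94.5  12. ]
open boltL [ 649.8 -112.3   12. ]
open boltR [ 650.2 -268.5   12. ]
postL [ 695.1 -125.3  184. ]
postR [ 694.6 -256.1  184. ]
atL [ 571.1 -124.9  182. ]
atR [ 570.  -255.3  182. ]
```

Run:
```python
from h import *
np.set_printoptions(precision=1,suppress=True)
T=load('top0');g=cv2.cvtColor(T['pixels'],cv2.COLOR_RGB2HSV)
m=(g[...,1]<60)&(g[...,2]>110)
for name,(x0,x1,y0,y1,z) in dict(hoodL=(128,150,170,222,181),hoodR=(182,204,170,222,181),openL=(284,300,158,188,184),openR=(338,352,158,188,184)).items():
    P=[]
    for r in range(y0,y1):
        c=np.where(m[r,x0:x1])[0]
        if 2<len(c)<7:P.append(onz(T,x0+c.mean(),r,z)[:2])
    P=np.array(P);k,b=np.polyfit(P[:,0],P[:,1],1);print(name,len(P),'slope',round(k,4),'y@540',k*540+b,'y@650',k*650+b,'x range',P[:,0].min(),P[:,0].max())
```

```text
hoodL 27 slope -0.017 y@540 248.0994816895309 y@650 246.23438704580244 x range 540.2936516382539 652.1580194295321
hoodR 36 slope -0.007 y@540 117.80940011967505 y@650 117.03427035759518 x range 524.5216676037123 650.9739643134044
openL 22 slope 0.0004 y@540 -124.97345087084663 y@650 -124.92883583265585 x range 610.8268340501131 678.1076794002131
openR 27 slope -0.0008 y@540 -255.61885888049858 y@650 -255.70633358281393 x range 604.7237265165622 676.832429042359
```

```bash
python3 -m pendant '{"dp":[[0,0,-0.055],[0.05,-0.016,-0.08],[0.1,-0.032,-0.1],[0.155,-0.05,-0.11],[0.21,-0.067,-0.11],[0.265,-0.084,-0.11],[0.32,-0.102,-0.11],[0.375,-0.12,-0.11]],"rotation":[[0,0,0],[0,0,-0.17],[0,0,-0.34],[0,0,-0.51],[0,0,-0.68],[0,0,-0.85],[0,0,-1.02],[0,0,-1.19]]}' 0.05
```

```text
time: 1.1
tool_pos: [481.9, -270.0, 299.9]
tcp_rot: [-3.141, -0.0, 1.505]
contact_force: [-0.1, -0.6, 0.8]
grip_width: 50.0
finger_force: 0.0
```

```bash
python3 -m pendant '{"dp":[[0.028,0.035,0],[0.056,0.07,0],[0.083,0.104,0],[0.083,0.104,0.03],[0.083,0.104,0.03]],"rotation":[[0,0,-0.066],[0,0,-0.066],[0,0,-0.066],[0,0,-0.066],[0,0,-0.066]]}'
python3 - <<'E'
from h import *
from plant import vision
c=vision.capture('side');pickle.dump(c,open('pics/s1.pkl','wb'));im=c['pixels'][150:320,240:440,::-1]
cv2.imwrite('pics/s1.png',cv2.resize(im,None,fx=3.5,fy=3.5,interpolation=cv2.INTER_CUBIC))
E
```

```text
time: 1.72
tool_pos: [589.2, -195.0, 267.3]
tcp_rot: [-3.136, -0.003, 1.567]
contact_force: [-1.3, -0.5, -0.1]
grip_width: 50.1
finger_force: 0.0
```

View pics/s1.png

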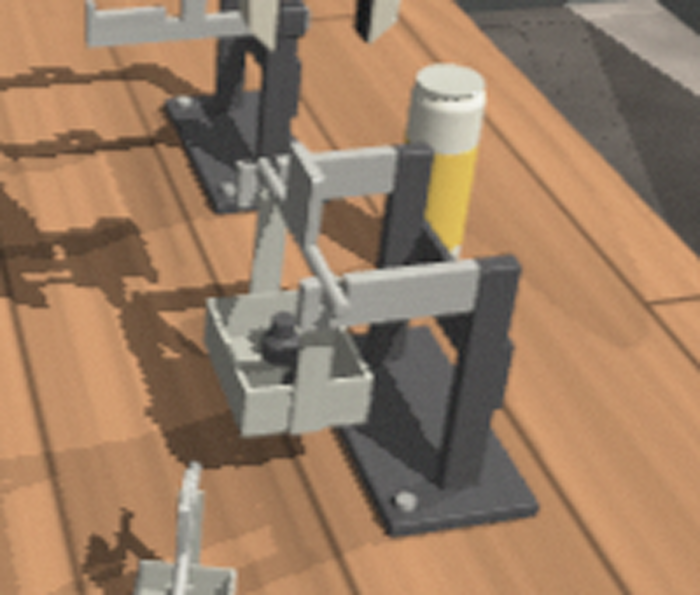

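The finger tips (crop 262,20 and 380,20) straddle the plate (308,165), so I'm lowering onto it.

```bash
python3 -m pendant '{"dp":[[0.001,0.0015,0.02],[0.001,0.0015,0.04],[0.001,0.0015,0.058],[0.001,0.0015,0.07],[0.001,0.0015,0.079],[0.001,0.0015,0.079],[0.001,0.0015,0.079]],"rotation":[[0,0,0],[0,0,0],[0,0,0],[0,0,0],[0,0,0],[0,0,0],[0,0,0]]}'; python3 -m pendant '{"dp":[[0,0,0],[0,0,0],[0,0,0]],"rotation":[[0,0,0],[0,0,0],[0,0,0]]}' 0.02
```

```text
time: 2.65
tool_pos: [592.1, -195.2, 192.0]
tcp_rot: [3.14, 0.001, 1.566]
contact_force: [0.3, -0.1, 0.5]
grip_width: 50.0
finger_force: 0.0
time: 3.02
tool_pos: [591.8, -195.0, 191.4]
tcp_rot: [3.141, 0.0, 1.566]
contact_force: [-0.3, 0.0, 0.0]
grip_width: 24.5
finger_force: 0.0
```

```bash
python3 -m pendant '{"dp":[[0,0,0.003],[0,0,0.003],[0,0,0.003],[0,0,0.003],[0,0,0.003],[0,0,0.003],[0,0,0.003]],"rotation":[[0,0,0],[0,0,0],[0,0,0],[0,0,0],[0,0,0],[0,0,0],[0,0,0]]}' 0.0; python3 -m pendant '{"dp":[[0,0,0],[0,0,0]],"rotation":[[0,0,0],[0,0,0]]}'
```

```text
time: 3.9
tool_pos: [591.9, -195.1, 188.6]
tcp_rot: [3.141, 0.0, 1.566]
contact_force: [-0.7, 0.6, 5.6]
grip_width: 0.5
finger_force: 2.7
time: 4.15
tool_pos: [592.0, -195.1, 188.6]
tcp_rot: [3.141, 0.0, 1.566]
contact_force: [-0.4, 0.5, 5.1]
grip_width: 0.6
finger_force: 2.7
```

Run:
```python
from h import *
from plant import vision
o=[]
for n,(x,y,w,h) in dict(side=(260,130,150,170),top=(260,140,130,100)).items():
    c=vision.capture(n);pickle.dump(c,open(f'pics/{n}2.pkl','wb'));im=c['pixels'][y:y+h,x:x+w,::-1]
    o.append(cv2.resize(im,None,fx=480/h,fy=480/h,interpolation=cv2.INTER_CUBIC)[:,:400])
cv2.imwrite('pics/s2.png',np.hstack(o))
```

```text
(no output)
```

View pics/s2.png

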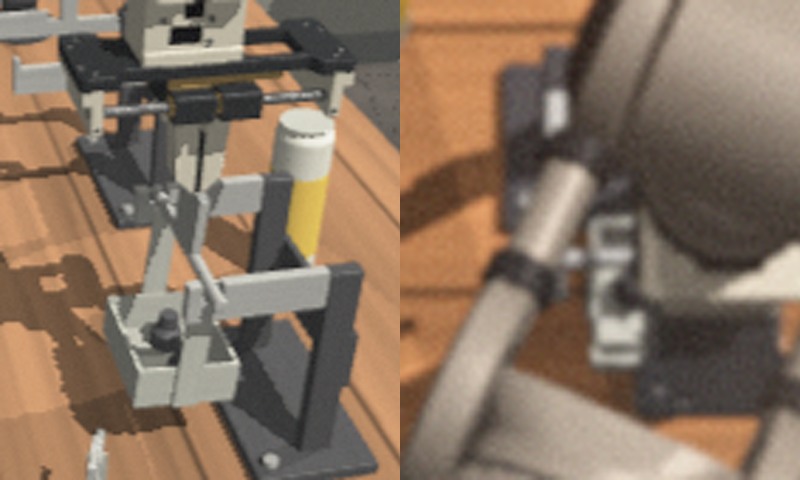

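```bash
cat >> h.py <<'E'
def proj(c,p):
    f=210/np.tan(np.radians(c['vfov']/2));P=c['pose'];q=P[:3,:3].T@(np.array(p,float)-P[:3,3])
    return np.array([c['cx']+f*q[0]/-q[2],c['cy']-f*q[1]/-q[2]])
E
python3 - <<'E'
from h import *
np.set_printoptions(precision=1,suppress=True)
S=load('side2');T=load('top0');S0=load('side0')
k=480/170;cr=lambda p:(p-[260,130])*k
for n,p in dict(tcp=(592,-195,188.6),barR=(590,-272.7,175),barL=(590,-116,175),plR=(591,-216,225),plL=(591,-172,225),tipR=(571,-256,184),postR=(690,-256,184),bolt=(650,-268.5,12),tray=(550,-242,95)).items():print(n,cr(proj(S,p)))
c2=lambda x,y:(290+(x-396+.5)/3.6-.5,175+(y+.5)/3.6-.5)
print('barR end @175 by side', onz(S,260+220/k,130+302/k,175),'barL',onz(S,260+158/k,130+190/k,175))
E
```

```text
tcp [187.7 227.2]
barR [218.  304.1]
barL [153.6 189.1]
plR [199.6 200. ]
plL [180.7 169.4]
tipR [185.3 282.7]
postR [344.  264.2]
bolt [269.5 459.8]
tray [143.2 372.4]
barR end @175 by side [ 592.2 -270.7  175. ] barL [ 593.1 -118.   175. ]
```

Run:
```python
from h import *
from plant import get_obs
S=load('side2');im=S['pixels'][170:235,295:365,::-1]
cv2.imwrite('pics/s3.png',cv2.resize(im,None,fx=9,fy=9,interpolation=cv2.INTER_CUBIC))
o=get_obs();print(o['grip_width'],o['finger_force'],o['contact_force'],o['moment'])
```

```text
0.5103607508964687 2.6753252930939198 [-0.02216928 -0.29777852  5.76445325] [ 0.06014571 -0.00613822 -0.02714351]
```

View pics/s3.png

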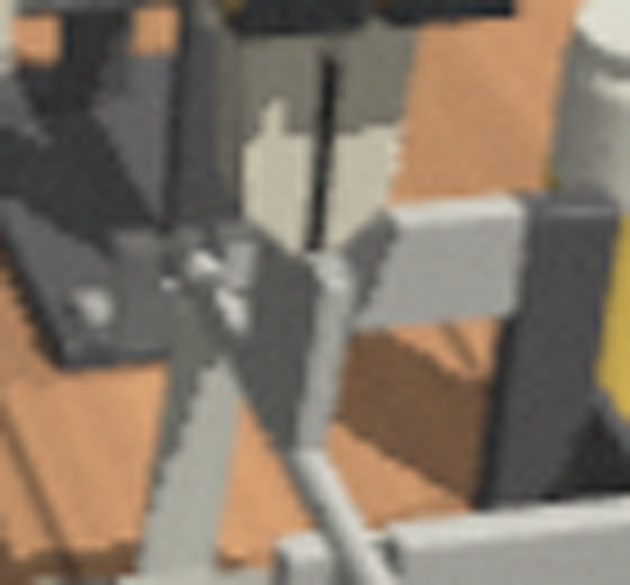

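Run:
```python
from h import *
np.set_printoptions(precision=1,suppress=True)
S=load('side2');S1=load('s1')
for y in(-195,-165):
  for z in (267,305):
    print(y,z,[ (proj(S1,(589+d,y,z))-[240,150])*3.5 for d in(-44,-25,25,44)])
for y in(-195,-165):
  for z in (188.6,225,250):
    print(y,z,[ (proj(S,(592+d,y,z))-[295,170])*9 for d in(-19,0,19)])
```

```text
-195 267 [array([233.8, 102.7]), array([266.3,  99.8]), array([350.4,  92.3]), array([381.8,  89.5])]
-195 305 [array([237.5,  41.5]), array([270.9,  38.8]), array([357.1,  31.8]), array([389.3,  29.2])]
-165 267 [array([219.9,  78.3]), array([251.5,  75.6]), array([333.2,  68.5]), array([363.8,  65.9])]
-165 305 [array([223.1,  18.2]), array([255.5,  15.7]), array([339.3,   9.3]), array([370.6,   6.8])]
-195 188.6 [array([204.7, 372.5]), array([283.1, 364.2]), array([360.9, 355.9])]
-195 225 [array([215.7, 237.4]), array([296. , 229.4]), array([375.5, 221.6])]
-195 250 [array([223.6, 140.7]), array([305.1, 133.1]), array([385.9, 125.6])]
-165 188.6 [array([168.1, 305. ]), array([244.4, 297.1]), array([320.1, 289.4])]
-165 225 [array([177.9, 172.1]), array([256. , 164.7]), array([333.4, 157.3])]
-165 250 [array([184.9,  77.3]), array([264.3,  70.2]), array([342.8,  63.1])]
```

Run:
```python
from h import *
np.set_printoptions(precision=1,suppress=True)
S=load('side0');T=load('top0')
for z in(190,225):
  for d in(-55,0,55):
    p=(160+d*.305,-499.5-d*.952,z);print(z,d,proj(S,p),proj(T,p))
a=S['pixels'][290:420,0:130,::-1];b=T['pixels'][340:420,420:560,::-1]
cv2.imwrite('pics/s4.png',np.hstack([cv2.resize(a,(400,400),interpolation=2),cv2.resize(b,(400,229),interpolation=2)[:229] if 0 else cv2.copyMakeBorder(cv2.resize(b,(400,229),interpolation=2),0,171,0,0,0)]))
```

```text
190 -55 [ 68.6 342.3] [432.7 381.9]
190 0 [ 74.2 373.3] [455.  374.4]
190 55 [ 80.7 409.4] [477.2 366.9]
225 -55 [ 61.6 324.6] [437.6 385.9]
225 0 [ 66.9 355.3] [460.7 378.2]
225 55 [ 73.  391.4] [483.6 370.4]
```

View pics/s4.png

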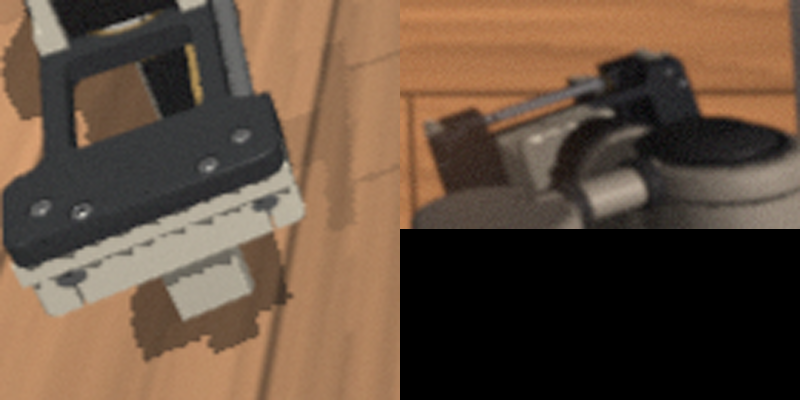

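The pictures show that the real fingertips are about 36 mm higher than the reported TCP. The side view at the start fits this: the near tip is at about (70,391), which matches z≈225 rather than 190. So does the 5 N touch on the plate top (z 225) at reported z 188.6. The closed fingers are resting on the plate top. I'll raise, open, then go down to reported z≈152.

```bash
python3 -m pendant '{"dp":[[0,0,-0.01],[0,0,-0.015],[0,0,-0.015],[0,0,-0.015],[0,0,-0.015]],"rotation":[[0,0,0],[0,0,0],[0,0,0],[0,0,0],[0,0,0]]}' 0.05;python3 -m pendant '{"dp":[[0,0,0.008],[0,0,0.016],[0,0,0.024],[0,0,0.032],[0,0,0.038],[0,0,0.044],[0,0,0.049],[0,0,0.051]],"rotation":[[0,0,0],[0,0,0],[0,0,0],[0,0,0],[0,0,0],[0,0,0],[0,0,0],[0,0,0]]}'; python3 -m pendant '{"dp":[[0,0,0],[0,0,0]],"rotation":[[0,0,0],[0,0,0]]}'
```

```text
time: 4.88
tool_pos: [591.6, -194.9, 202.9]
tcp_rot: [-3.141, -0.0, 1.566]
contact_force: [-0.7, 0.4, 0.0]
grip_width: 46.0
finger_force: 0.0
time: 5.88
tool_pos: [591.7, -194.9, 151.9]
tcp_rot: [-3.141, -0.0, 1.566]
contact_force: [-0.1, -0.4, 0.2]
grip_width: 50.2
finger_force: 0.0
time: 6.12
tool_pos: [591.9, -195.1, 152.5]
tcp_rot: [3.141, 0.0, 1.566]
contact_force: [0.2, -0.9, -0.7]
grip_width: 50.0
finger_force: 0.0
```

```bash
python3 -m pendant '{"dp":[[0,0,0],[0,0,0],[0,0,0],[0,0,0],[0,0,0],[0,0,0],[0,0,0]],"rotation":[[0,0,0],[0,0,0],[0,0,0],[0,0,0],[0,0,0],[0,0,0],[0,0,0]]}' 0.0; python3 -m pendant '{"dp":[[0,0,0],[0,0,0]],"rotation":[[0,0,0],[0,0,0]]}'
```

```text
time: 7.0
tool_pos: [591.6, -195.0, 152.2]
tcp_rot: [-3.141, 0.0, 1.566]
contact_force: [-1.5, 0.4, -0.6]
grip_width: 7.9
finger_force: 30.0
time: 7.25
tool_pos: [591.7, -195.0, 152.2]
tcp_rot: [-3.141, 0.0, 1.566]
contact_force: [-0.6, -0.5, 0.0]
grip_width: 8.1
finger_force: 30.0
```

```bash
python3 -m pendant '{"dp":[[0,0,-0.002],[0,0,-0.005],[0,0,-0.01],[0,0,-0.016],[0,0,-0.023],[0,0,-0.03],[0,0,-0.036],[0,0,-0.04]],"rotation":[[0,0,0],[0,0,0],[0,0,0],[0,0,0],[0,0,0],[0,0,0],[0,0,0],[0,0,0]]}'; python3 -m pendant '{"dp":[[0,0,0],[0,-0.004,0],[0,-0.012,0],[0,-0.024,0],[0,-0.038,0],[0,-0.054,0],[0,-0.07,0],[0,-0.084,0]],"rotation":[[0,0,0],[0,0,0],[0,0,0],[0,0,0],[0,0,0],[0,0,0],[0,0,0],[0,0,0]]}';  python3 -m pendant '{"dp":[[0,-0.012,0],[0,-0.022,0],[0,-0.03,0],[0,-0.036,0],[0,-0.038,0],[0,-0.038,0]],"rotation":[[0,0,0],[0,0,0],[0,0,0],[0,0,0],[0,0,0],[0,0,0]]}'
```

```text
time: 8.25
tool_pos: [591.9, -195.1, 192.8]
tcp_rot: [3.141, 0.0, 1.566]
contact_force: [-0.1, 0.0, -3.9]
grip_width: 7.4
finger_force: 30.0
time: 9.25
tool_pos: [506.5, -194.5, 192.4]
tcp_rot: [-3.142, 0.0, 1.566]
contact_force: [1.2, 0.0, -4.2]
grip_width: 8.0
finger_force: 30.0
time: 10.0
tool_pos: [469.9, -194.5, 192.2]
tcp_rot: [3.141, 0.0, 1.566]
contact_force: [0.7, 0.0, -4.1]
grip_width: 7.8
finger_force: 30.0
```

Run:
```python
from h import *
from plant import vision
o=[]
for n,(x,y,w,h) in dict(side=(220,110,170,190),top=(110,130,280,190)).items():
    c=vision.capture(n);pickle.dump(c,open(f'pics/{n}5.pkl','wb'));im=c['pixels'][y:y+h,x:x+w,::-1]
    z=340/w if n=='side' else 450/w
    r=cv2.resize(im,None,fx=z,fy=z,interpolation=cv2.INTER_CUBIC);o.append(cv2.copyMakeBorder(r,0,400-r.shape[0],0,0,0))
cv2.imwrite('pics/s5.png',np.hstack(o))
```

```text
(no output)
```

View pics/s5.png

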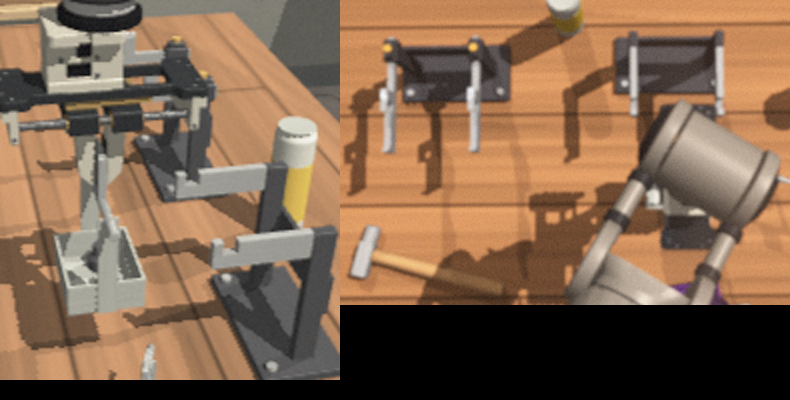

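The caddy is held level (side crop 100,270) and is clear of the open rack. Next I carry it sideways in front of the hooded rack.

```bash
R='x'; python3 -m pendant '{"dp":[[0.006,0,0],[0.018,0,0],[0.036,0,0],[0.06,0,0],[0.088,0,0],[0.118,0,0],[0.148,0,0],[0.178,0,0]],"rotation":[[0,0,0],[0,0,0],[0,0,0],[0,0,0],[0,0,0],[0,0,0],[0,0,0],[0,0,0]]}'; python3 -m pendant '{"dp":[[0.03,0,0],[0.06,0,0],[0.09,0,0],[0.12,0,0],[0.148,0,0],[0.172,0,0],[0.189,0,0],[0.199,0,0]],"rotation":[[0,0,0],[0,0,0],[0,0,0],[0,0,0],[0,0,0],[0,0,0],[0,0,0],[0,0,0]]}'; python3 -m pendant '{"dp":[[0,0,0],[0,0,0]],"rotation":[[0,0,-0.002],[0,0,-0.005]]}'
```

```text
time: 11.1
tool_pos: [470.3, -14.3, 192.4]
tcp_rot: [3.141, -0.0, 1.567]
contact_force: [0.9, -0.2, -3.7]
grip_width: 7.7
finger_force: 30.0
time: 12.1
tool_pos: [471.2, 183.8, 192.2]
tcp_rot: [-3.142, 0.0, 1.567]
contact_force: [0.0, 0.5, -2.9]
grip_width: 7.8
finger_force: 30.0
time: 12.35
tool_pos: [471.6, 182.0, 192.1]
tcp_rot: [-3.141, 0.001, 1.571]
contact_force: [-1.4, -0.1, -4.0]
grip_width: 8.2
finger_force: 30.0
```

```bash
python3 -m pendant '{"dp":[[0.0015,0.004,0],[0.0015,0.012,0],[0.0015,0.024,0],[0.0015,0.038,0],[0.0015,0.052,0],[0.0015,0.065,0],[0.0015,0.074,0],[0.0015,0.078,0]],"rotation":[[0,0,0],[0,0,0],[0,0,0],[0,0,0],[0,0,0],[0,0,0],[0,0,0],[0,0,0]]}'; python3 -m pendant '{"dp":[[0,0,0],[0,0,0]],"rotation":[[0,0,0],[0,0,0]]}';python3 - <<'E'
from h import *
from plant import vision
o=[]
for n,(x,y,w,h) in dict(side=(220,90,120,150),top=(120,140,110,110)).items():
    c=vision.capture(n);pickle.dump(c,open(f'pics/{n}6.pkl','wb'));im=c['pixels'][y:y+h,x:x+w,::-1]
    z=590/h if n=='side' else 320/h
    r=cv2.resize(im,None,fx=z,fy=z,interpolation=cv2.INTER_CUBIC);o.append(cv2.copyMakeBorder(r,0,592-r.shape[0],0,0,0))
cv2.imwrite('pics/s6.png',np.hstack(o))
S=c=load('side6')
for n,p in dict(barR=(549.5,104,215),barL=(549.5,264,215),landR=(549.5,118,185),landL=(549.5,250,185)).items():print(n,(proj(S,p)-[220,90])*590/150)
E
```

```text
time: 13.35
tool_pos: [550.1, 184.1, 191.9]
tcp_rot: [-3.141, 0.0, 1.571]
contact_force: [0.5, 0.1, -4.6]
grip_width: 8.1
finger_force: 30.0
time: 13.6
tool_pos: [549.3, 184.2, 192.2]
tcp_rot: [-3.141, 0.0, 1.571]
contact_force: [-0.5, 0.1, -3.5]
grip_width: 8.1
finger_force: 30.0
barR [223.92494945 209.01921922]
barL [179.61966427 124.32827186]
landR [219.0705813  241.44819626]
landL [183.09696657 168.94667977]
```

View pics/s6.png

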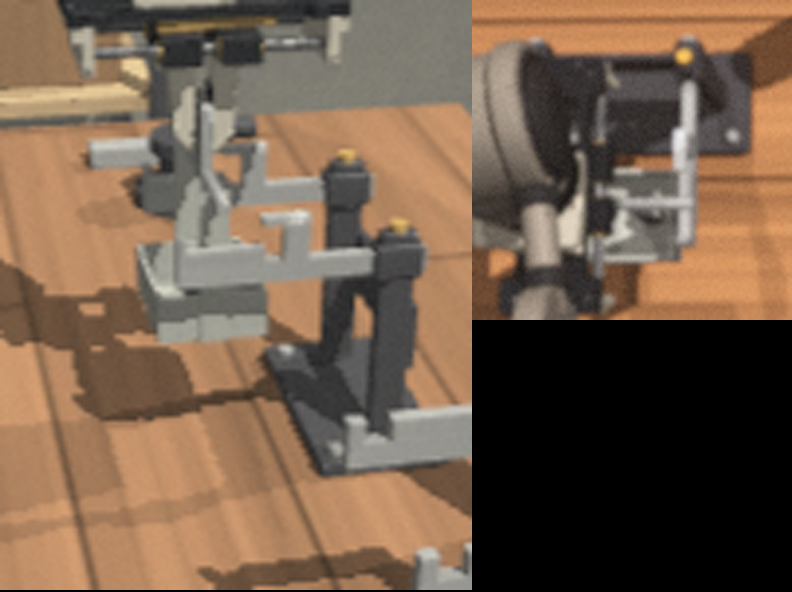

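The lip (crop ≈ 185) and the hood front (≈ 262) lie either side of the landing point (219,241), so x is good. Now a numerical check of y using the right end of the bar in the top view.

Run:
```python
from h import *
T=load('top6');g=cv2.cvtColor(T['pixels'],cv2.COLOR_RGB2HSV)
print('bar end pred',proj(T,(549.5,104.5,215)),'arm R inner/outer pred',proj(T,(549.5,184.5-61,180)),proj(T,(549.5,184.5-71,180)))
for r in list(range(203,216))+[220]:print(r,g[r,182:204,1].tolist())
```

```text
bar end pred [196.11856149 209.20480872] arm R inner/outer pred [191.14409066 210.89881862] [195.21596793 210.86572823]
203 [23, 24, 31, 25, 28, 33, 24, 31, 18, 15, 10, 18, 14, 15, 40, 94, 134, 149, 149, 135, 139, 137]
204 [22, 33, 28, 28, 31, 31, 24, 33, 18, 17, 12, 13, 16, 13, 40, 98, 134, 145, 141, 142, 142, 139]
205 [29, 23, 23, 20, 24, 24, 30, 19, 22, 15, 9, 13, 14, 19, 38, 93, 133, 142, 141, 145, 142, 142]
206 [23, 29, 21, 24, 26, 28, 27, 20, 21, 13, 10, 13, 13, 12, 40, 92, 134, 145, 149, 143, 141, 142]
207 [17, 24, 18, 17, 22, 20, 22, 24, 21, 17, 13, 10, 16, 13, 22, 89, 133, 147, 141, 138, 139, 145]
208 [16, 14, 20, 17, 10, 14, 12, 14, 13, 10, 10, 9, 10, 15, 30, 87, 137, 146, 148, 147, 140, 146]
209 [14, 11, 14, 18, 11, 13, 12, 11, 12, 10, 14, 12, 14, 11, 25, 86, 134, 150, 143, 147, 141, 144]
210 [15, 15, 15, 9, 12, 14, 16, 16, 14, 12, 10, 11, 11, 12, 36, 86, 128, 144, 144, 141, 140, 143]
211 [15, 20, 16, 12, 23, 20, 18, 18, 20, 13, 17, 14, 14, 16, 40, 96, 133, 144, 145, 145, 143, 141]
212 [19, 22, 28, 30, 18, 34, 25, 18, 24, 16, 14, 12, 15, 19, 39, 94, 131, 144, 143, 144, 148, 143]
213 [23, 22, 25, 24, 31, 23, 34, 43, 21, 12, 12, 11, 12, 8, 34, 99, 132, 140, 143, 143, 139, 143]
214 [25, 32, 38, 36, 39, 33, 38, 35, 16, 16, 11, 13, 12, 14, 40, 95, 134, 139, 148, 143, 142, 145]
215 [26, 45, 39, 44, 38, 32, 30, 36, 16, 15, 14, 10, 8, 8, 45, 98, 135, 144, 145, 144, 147, 141]
220 [37, 25, 29, 26, 25, 24, 26, 25, 16, 14, 15, 13, 17, 18, 59, 110, 139, 141, 138, 138, 141, 135]
```

```bash
python3 -m pendant '{"dp":[[0,0,0.003],[0,0,0.008],[0,0,0.013],[0,0,0.018],[0,0,0.022],[0,0,0.025],[0,0,0.026],[0,0,0.026]],"rotation":[[0,0,0],[0,0,0],[0,0,0],[0,0,0],[0,0,0],[0,0,0],[0,0,0],[0,0,0]]}'; python3 -m pendant '{"dp":[[0,0,0.001],[0,0,0.002],[0,0,0.002]],"rotation":[[0,0,0],[0,0,0],[0,0,0]]}'; python3 -m pendant '{"dp":[[0,0,0.0005],[0,0,0.001],[0,0,0.001]],"rotation":[[0,0,0],[0,0,0],[0,0,0]]}'
```

```text
time: 14.7
tool_pos: [549.7, 184.1, 166.2]
tcp_rot: [3.141, 0.0, 1.571]
contact_force: [0.3, 0.2, -4.0]
grip_width: 8.0
finger_force: 30.0
time: 15.08
tool_pos: [549.6, 184.1, 164.1]
tcp_rot: [-3.141, 0.0, 1.571]
contact_force: [1.0, 0.3, -4.7]
grip_width: 8.0
finger_force: 30.0
time: 15.45
tool_pos: [549.6, 184.1, 163.1]
tcp_rot: [-3.142, 0.0, 1.571]
contact_force: [-0.3, 0.0, -3.4]
grip_width: 7.8
finger_force: 30.0
```

```bash
python3 -m pendant '{"dp":[[0,0,0.0005],[0,0,0.001],[0,0,0.001]],"rotation":[[0,0,0],[0,0,0],[0,0,0]]}'; python3 -m pendant '{"dp":[[0,0,0.0003],[0,0,0.0005],[0,0,0.0005]],"rotation":[[0,0,0],[0,0,0],[0,0,0]]}'
```

```text
time: 15.82
tool_pos: [549.7, 184.1, 162.3]
tcp_rot: [3.141, 0.0, 1.571]
contact_force: [-0.4, 0.8, -3.0]
grip_width: 8.2
finger_force: 30.0
time: 16.2
tool_pos: [549.7, 184.1, 162.2]
tcp_rot: [3.141, 0.0, 1.571]
contact_force: [-2.4, -0.4, 0.5]
grip_width: 8.0
finger_force: 30.0
```

Contact: the weight has gone over to the flats. Now I slide back by feel.

```bash
python3 -m pendant '{"dp":[[0,0.001,0],[0,0.003,0],[0,0.005,0],[0,0.0075,0],[0,0.01,0],[0,0.0125,0],[0,0.0145,0],[0,0.016,0]],"rotation":[[0,0,0],[0,0,0],[0,0,0],[0,0,0],[0,0,0],[0,0,0],[0,0,0],[0,0,0]]}';python3 -m pendant '{"dp":[[0,0.001,0],[0,0.002,0],[0,0.003,0],[0,0.004,0],[0,0.005,0],[0,0.006,0],[0,0.006,0]],"rotation":[[0,0,0],[0,0,0],[0,0,0],[0,0,0],[0,0,0],[0,0,0],[0,0,0]]}'
```

```text
time: 17.2
tool_pos: [564.6, 184.4, 162.1]
tcp_rot: [-3.14, -0.0, 1.571]
contact_force: [-5.6, 0.2, 4.3]
grip_width: 7.7
finger_force: 30.0
time: 18.08
tool_pos: [570.8, 184.3, 162.1]
tcp_rot: [-3.14, -0.0, 1.571]
contact_force: [-5.7, -0.5, 5.3]
grip_width: 7.9
finger_force: 30.0
```

```bash
python3 -m pendant '{"dp":[[0,0,-0.0005],[0,0.0015,-0.0005],[0,0.003,-0.0005],[0,0.0045,-0.0005],[0,0.006,-0.0005],[0,0.0075,-0.0005],[0,0.009,-0.0005],[0,0.009,-0.0005]],"rotation":[[0,0,0],[0,0,0],[0,0,0],[0,0,0],[0,0,0],[0,0,0],[0,0,0],[0,0,0]]}';python3 -m pendant '{"dp":[[0,0.001,0],[0,0.002,0],[0,0.003,0],[0,0.003,0]],"rotation":[[0,0,0],[0,0,0],[0,0,0],[0,0,0]]}'
```

```text
time: 19.08
tool_pos: [581.5, 184.0, 162.0]
tcp_rot: [3.14, 0.0, 1.571]
contact_force: [-1.4, 0.1, -0.2]
grip_width: 7.8
finger_force: 30.0
time: 19.58
tool_pos: [583.7, 184.0, 161.9]
tcp_rot: [-3.141, 0.0, 1.571]
contact_force: [-0.3, 0.3, -4.3]
grip_width: 7.9
finger_force: 30.0
```

```bash
python3 -m pendant '{"dp":[[0,0.001,0],[0,0.001,0]],"rotation":[[0,0,0],[0,0,0]]}';python3 -m pendant '{"dp":[[0,0.001,0],[0,0.001,0]],"rotation":[[0,0,0],[0,0,0]]}'
```

```text
time: 19.82
tool_pos: [584.7, 184.1, 162.2]
tcp_rot: [3.142, 0.0, 1.571]
contact_force: [0.5, -0.3, -4.6]
grip_width: 7.7
finger_force: 30.0
time: 20.08
tool_pos: [585.8, 184.1, 162.2]
tcp_rot: [3.141, 0.0, 1.571]
contact_force: [-1.0, 0.2, -4.5]
grip_width: 8.2
finger_force: 30.0
```

```bash
python3 -m pendant '{"dp":[[0,0.001,0],[0,0.002,0],[0,0.002,0]],"rotation":[[0,0,0],[0,0,0],[0,0,0]]}';python3 -m pendant '{"dp":[[0,0.001,0],[0,0.001,0]],"rotation":[[0,0,0],[0,0,0]]}';python3 -m pendant '{"dp":[[0,0.001,0],[0,0.001,0]],"rotation":[[0,0,0],[0,0,0]]}'
```

```text
time: 20.45
tool_pos: [587.7, 184.1, 162.2]
tcp_rot: [3.142, 0.0, 1.571]
contact_force: [-0.1, 0.6, -4.1]
grip_width: 7.6
finger_force: 30.0
time: 20.7
tool_pos: [588.7, 184.1, 162.2]
tcp_rot: [3.142, 0.0, 1.571]
contact_force: [0.0, 0.5, -3.8]
grip_width: 7.9
finger_force: 30.0
time: 20.95
tool_pos: [589.4, 184.1, 162.2]
tcp_rot: [-3.141, 0.0, 1.571]
contact_force: [-1.7, -0.3, -4.1]
grip_width: 7.8
finger_force: 30.0
```

```bash
python3 -m pendant '{"dp":[[0,0.0005,0],[0,0.0005,0],[0,0.0005,0]],"rotation":[[0,0,0],[0,0,0],[0,0,0]]}';python3 -m pendant '{"dp":[[0,0.0005,0],[0,0.0005,0],[0,0.0005,0]],"rotation":[[0,0,0],[0,0,0],[0,0,0]]}'
```

```text
time: 21.32
tool_pos: [589.6, 184.1, 162.1]
tcp_rot: [-3.14, 0.0, 1.571]
contact_force: [-3.8, -0.3, -2.1]
grip_width: 7.9
finger_force: 30.0
time: 21.7
tool_pos: [589.6, 184.1, 162.1]
tcp_rot: [-3.139, 0.0, 1.571]
contact_force: [-6.8, -0.5, -0.5]
grip_width: 8.1
finger_force: 30.0
```

Stop wall found at x≈589.5. I back off 2.5 mm to unload and centre the bar, then lower.

```bash
python3 -m pendant '{"dp":[[0,-0.0015,0],[0,-0.0025,0],[0,-0.0025,0]],"rotation":[[0,0,0],[0,0,0],[0,0,0]]}';python3 -m pendant '{"dp":[[0,0,0.0015],[0,0,0.003],[0,0,0.0045],[0,0,0.006],[0,0,0.0075],[0,0,0.0085],[0,0,0.0085]],"rotation":[[0,0,0],[0,0,0],[0,0,0],[0,0,0],[0,0,0],[0,0,0],[0,0,0]]}'
```

```text
time: 22.08
tool_pos: [588.7, 184.1, 162.3]
tcp_rot: [3.14, -0.0, 1.571]
contact_force: [-0.0, 0.8, -4.0]
grip_width: 7.6
finger_force: 30.0
time: 22.95
tool_pos: [588.1, 184.1, 153.6]
tcp_rot: [-3.141, 0.0, 1.571]
contact_force: [-0.3, 0.4, -3.3]
grip_width: 7.5
finger_force: 30.0
```

```bash
python3 -m pendant '{"dp":[[0,0,0.0005],[0,0,0.001],[0,0,0.001]],"rotation":[[0,0,0],[0,0,0],[0,0,0]]}';python3 -m pendant '{"dp":[[0,0,0.0005],[0,0,0.0005],[0,0,0.0005]],"rotation":[[0,0,0],[0,0,0],[0,0,0]]}'
```

```text
time: 23.32
tool_pos: [588.1, 184.1, 152.7]
tcp_rot: [-3.142, 0.0, 1.571]
contact_force: [0.2, -0.2, -3.8]
grip_width: 7.7
finger_force: 30.0
time: 23.7
tool_pos: [588.2, 184.1, 152.3]
tcp_rot: [3.141, 0.0, 1.571]
contact_force: [0.4, -0.6, -2.5]
grip_width: 7.8
finger_force: 30.0
```

```bash
python3 -m pendant '{"dp":[[0,0,0.0004],[0,0,0.0004],[0,0,0.0004]],"rotation":[[0,0,0],[0,0,0],[0,0,0]]}'; python3 -m pendant '{"dp":[[0,0,0],[0,0,0],[0,0,0],[0,0,0],[0,0,0],[0,0,0],[0,0,0],[0,0,0]],"rotation":[[0,0,0],[0,0,0],[0,0,0],[0,0,0],[0,0,0],[0,0,0],[0,0,0],[0,0,0]]}' 0.05
```

```text
time: 24.08
tool_pos: [588.2, 184.1, 152.2]
tcp_rot: [3.141, 0.0, 1.571]
contact_force: [-0.3, 0.0, 1.8]
grip_width: 7.6
finger_force: 30.0
time: 25.08
tool_pos: [588.2, 184.1, 151.8]
tcp_rot: [3.142, 0.0, 1.571]
contact_force: [0.2, -0.1, -0.3]
grip_width: 50.1
finger_force: 0.0
```

Released. Now I retreat straight up, then back and clear of the rack.

```bash
python3 -m pendant '{"dp":[[0,0,-0.01],[0,0,-0.025],[0,0,-0.045],[0,0,-0.07],[0,0,-0.1],[0,0,-0.13],[0,0,-0.15],[0,0,-0.15]],"rotation":[[0,0,0],[0,0,0],[0,0,0],[0,0,0],[0,0,0],[0,0,0],[0,0,0],[0,0,0]]}'; python3 -m pendant '{"dp":[[0,-0.03,0],[0,-0.07,0],[-0.03,-0.11,0],[-0.07,-0.15,0],[-0.12,-0.17,0],[-0.17,-0.17,0],[-0.21,-0.17,0],[-0.21,-0.17,0]],"rotation":[[0,0,0],[0,0,0],[0,0,0],[0,0,0],[0,0,0],[0,0,0],[0,0,0],[0,0,0]]}'
python3 - <<'E'
from h import *
from plant import vision
np.set_printoptions(precision=1,suppress=True)
for n in('side','top'):
    c=vision.capture(n);pickle.dump(c,open(f'pics/{n}7.pkl','wb'));cv2.imwrite(f'pics/{n}7.png',c['pixels'][:,:,::-1])
T=c;S=load('side7');h=cv2.cvtColor(T['pixels'],cv2.COLOR_RGB2HSV)
# dies: dark blobs inside the tray in top view; bystanders: pixel change vs start
x0,y0=proj(T,(640,240,80)).astype(int);x1,y1=proj(T,(540,130,80)).astype(int);print('tray box',x0,x1,y0,y1)
m=((h[...,2]<75)).astype(np.uint8);n,_,st,ce=cv2.connectedComponentsWithStats(m[y0:y1,x0:x1])
for i in range(1,n):
    if st[i,4]>8:print('dark',ce[i]+[x0,y0],st[i,4],onz(T,*(ce[i]+[x0,y0]),110)[:2])
d=cv2.absdiff(T['pixels'],load('top0')['pixels']).max(2)
for nm,(a,b,w,hh) in dict(can=(236,116,28,40),hammer=(114,268,100,50),cup=(390,174,30,30)).items():print(nm,(d[b:b+hh,a:a+w]>40).sum())
z=2.9
a=S['pixels'][100:250,230:370,::-1];b=T['pixels'][145:240,125:225,::-1]
a=cv2.resize(a,(480,514),interpolation=2);b=cv2.resize(b,(320,304),interpolation=2)
cv2.imwrite('pics/s7.png',np.hstack([a,cv2.copyMakeBorder(b,0,210,0,0,0)]))
E
```

```text
time: 26.08
tool_pos: [588.9, 184.3, 304.6]
tcp_rot: [3.136, -0.001, 1.571]
contact_force: [0.9, -0.3, 0.1]
grip_width: 50.0
finger_force: 0.0
time: 27.08
tool_pos: [417.6, -27.8, 301.2]
tcp_rot: [-3.141, 0.0, 1.567]
contact_force: [1.2, -0.0, -0.1]
grip_width: 50.2
finger_force: 0.0
tray box 155 196 181 218
dark [176.2 182.4] 108 [632.9 178.2]
dark [165.1 196.3] 15 [596.4 206.5]
dark [184.5 201.6] 43 [581.9 155.5]
dark [167.7 202.6] 19 [579.8 199.4]
can 0
hammer 2233
cup 0
```

View pics/s7.png

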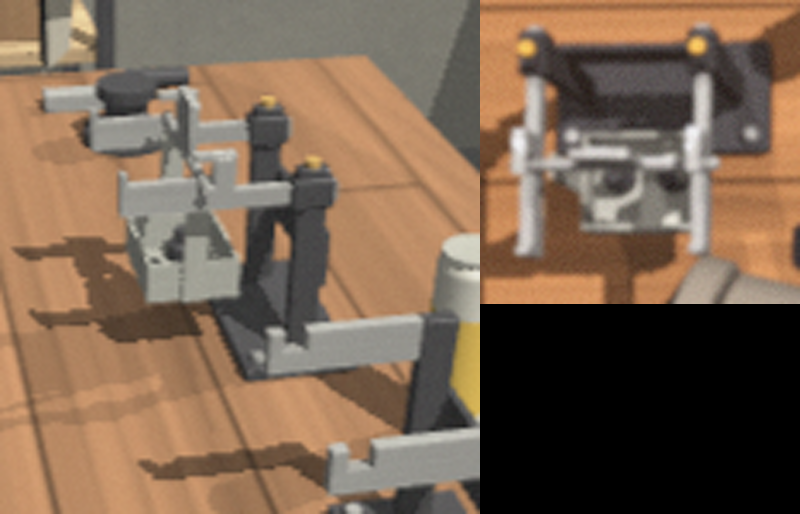

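The caddy hangs level in both hooded pockets with both dies in the tray (top crop 620,180 and 675,178). The can and cup have not moved, and the changed pixels at the hammer are the arm and its shadow over it.

```bash
python3 -c "
from plant import workorder
print(workorder.close_job())"
```

```text
the job is handed in; nothing more can be done
None
```

The caddy hangs in the hooded hooks' pockets with both dies in it, and I handed the job in about 27 s into the run; the highest contact force I read was about 7 N, though an early mistaken close rested the fingers on its grip plate at about 6 N, and I couldn't check the hammer in the last picture because the arm covered it.

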